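Clear the instrument return chute and sort the returns

ROBOT

A 6-joint arm with a two-finger parallel gripper is mounted at the origin on the work surface. World frame = base frame: x ahead of the robot, y to its left, z up, the work surface at z = 0. Lengths are in mm, angles in degrees, forces in N, time in s.
With the tool pointing down it reaches from about 350 to 850 mm from the base axis. Payload 8.1 kg.
Tool frame: the origin (TCP) lies midway between the tips of the shut fingers; the grasp point (between the pads) lies grip_depth behind it (grip_depth is the distance from the TCP to the grasp point, in mm); z points along the fingers, y is the line along which they close (so a half turn about z gives the same grasp; the last joint's range is limited). The gripper opens to 85 mm and grips with 20 to 120 N. Pads are 22 mm wide; open, the fingers measure 114 mm over their backs; the gripper's body (76 mm by 85 mm) begins 54 mm behind the grasp point. The pads swing forward as they close: fully open they stand 13 mm farther back than shut.
Start: joints at [-68.835, 7.471, 85.268, -0, 87.261, -4.893], TCP at [263.589, -539.005, 231.292] pointing down, gripper open.
Joint ranges: [-169.43, 169.43], [-51.17, 129.36], [1.28, 143.12], [-76.62, 256.62], [0, 156.53], [-152.29, 152.29]. Speed limits (degrees/s): [136.94, 136.94, 159.86, 180, 180, 180].

INTERFACE

Orientations are given as [roll, pitch, yaw] about the fixed x, y, z axes, in that order (R = Rz(yaw) Ry(pitch) Rx(roll)).
In Python, from bench import sense, snapshot, hand_in, grip_depth gives the robot as it stands. The module is installed in compiled form; this text tells all that it offers.
- The arm moves only by the tool apply_moves, never from a script. Its argument "series" is text: rows parted by semicolons, each of 5 numbers parted by spaces: the shift along the tool's x, y, z each as a share of 0.3 m, from -1 to 1, then the turn about the tool's z as a share of 2 rad, from -1 to 1, then the gripper's target within -1 to 1 (shut at 1, half-way at 0, fully open at -1). In form: tx ty tz twist gripper; .... A call has 1 to 5 rows; each row shifts and turns the commanded pose from where the row before left it, along the tool's axes as they then stand; what a row does not reach is not made up. A row lasts 1/12 s, in which the tool goes at most 41.7 mm and 7.16 degrees, less where a joint would pass 70% of its speed; a pose out of reach is approached as far as the arm can. A call with a number of a shift or a turn outside -1 to 1 is refused whole. A call with a gripper value outside its range is refused whole. The fingers move at their own pace and stop on an object; "squeeze" is the grip in N (left out, the last holds). Time passes only in rows, so rows that do not move let the fingers close. It gives the time, the measured TCP pose, the force, the opening and the grip force at its end, in the units of the state.
- sense(): the state, without advancing time (a new reading comes with each control period).
- snapshot(name): name is "side" or "top" or "wrist"; returns a dict with "frame" (420x560x3 uint8, blue, green, red), "depth" (420x560 float32, mm along the optical axis (not along the pixel's ray), 0 where there is no reading), "intrinsics" (3x3 intrinsics, pixels), "extrinsics" (4x4, takes a point from camera to world coordinates); the wrist camera has in their place "tool_from_camera" (4x4, takes a point from camera to tool coordinates, whose origin is the TCP and whose axes are the flange's). Camera axes: x right, y down, z forward; pixel columns grow to the right and rows downward; lengths in mm; the calibration is good to about 2 mm. A picture is of the moment at which its call begins: read the wrist's pose just before it.
- hand_in(): hands the job in; it is judged then, once.
The state is a dict: "time": time; "joint_pos": joint angles; "qd": joint speeds; "joint_efforts": joint torques, N m; "tool_pos": TCP position; "tcp_rot": TCP orientation; "ft_force": force on the tool from outside, world axes, zero at the start; "wrist_torque": the same for the moment, N m; "finger_gap": finger opening in mm; "grip_force": force on a finger pad.
Only numpy, scipy, OpenCV 4.12 (cv2) and the standard library are available. Lean on these libraries where they do the work, as an engineer would, in place of code of your own. Each camera call takes 0.05 s, during which the arm holds its last target. There are 200 camera calls.

TASK

An instrument is jammed across the narrow throat of the return chute: push it back up the slope until it is free of the blue lips and on the level landing, then lift it out. Lay it and all the loose instruments from the table flat in the trays, every handpiece (white with a blue band) in the blue tray and every torque wrench (dark steel with a brass head) in the grey tray. Leave the green bur block and the amber jar standing where they are.

Things in the scene. Friction and masses are not known exactly. Their poses are not given: they have to be found in the camera images.
- chute: Instrument return chute, fixed: white walls 85 mm high, 170 mm wide outside, steel floor. Origin on the table; x points up the chute, y across, z up. The floor rises evenly at 14 degrees from x=-130 mm (height 18 mm) to the crest at x=0 (height 50 mm); then a level open landing, 50 mm high, 160 mm wide inside, runs to x=150 mm, where an end wall is 65 mm high.
- chute_crest (a point): Middle of the chute's crest, on the floor where the slope meets the landing; axes as the chute's. Below it two inner guide walls narrow the way evenly from 160 mm here to 70 mm at x=-130 mm, so a 120 mm part lying across jams at about x=-40 mm.
- chute_throat (a point): Point on the sloping floor, mid-width, 55 mm down the chute (-x) from the crest. Over it two blue lips (x=-93 to -20 mm from the crest, 4 mm thick, 28 mm above the floor) keep the jammed part from being lifted, but leave an open slot 74 mm wide along the middle: closed fingers reach down through it to the floor below the part and push it up the slope.
- chute_pan (a point): Centre of the floor of the shallow grey catch pan at the chute's low end, 80 mm (x) by 130 mm (y), rim 14 mm high.
- blue_tray: Blue open tray, outside 165 mm (x) by 230 mm (y) by 35 mm high, walls and floor 5 mm thick, fixed to the table. Origin: centre of its underside; z up. For handpieces.
- grey_tray: Grey open tray, outside 165 mm (x) by 230 mm (y) by 35 mm high, walls and floor 5 mm thick, fixed to the table. Origin: centre of its underside; z up. For torque wrenches.
- handpiece1_mid (a point): Dental handpiece: white square-section handle 20 x 20 mm with a blue band and a round aluminium head (21 mm across, 20 mm tall) at its +x end; 120 mm long overall, 20 mm thick, about 0.11 kg. Point: its centre, half-way up (10 mm above its underside); x runs along its length, z up as it lies. Lies on the table at the start; may be absent (None from the start).
- handpiece2_mid (a point): Dental handpiece: white square-section handle 20 x 20 mm with a blue band and a round aluminium head (21 mm across, 20 mm tall) at its +x end; 120 mm long overall, 20 mm thick, about 0.11 kg. Point: its centre, half-way up (10 mm above its underside); x runs along its length, z up as it lies. Lies on the table at the start; may be absent (None from the start).
- handpiece3_mid (a point): Dental handpiece: white square-section handle 20 x 20 mm with a blue band and a round aluminium head (21 mm across, 20 mm tall) at its +x end; 120 mm long overall, 20 mm thick, about 0.11 kg. Point: its centre, half-way up (10 mm above its underside); x runs along its length, z up as it lies. Lies on the table at the start; may be absent (None from the start).
- wrench1_mid (a point): Torque wrench: dark steel handle 18 x 18 mm with a round brass head (25 mm across, 18 mm tall) at its +x end; 120 mm long overall, 18 mm thick, about 0.13 kg. Point: its centre, half-way up (9 mm above its underside); x runs along its length, z up as it lies. Lies on the table at the start; may be absent (None from the start).
- wrench2_mid (a point): Torque wrench: dark steel handle 18 x 18 mm with a round brass head (25 mm across, 18 mm tall) at its +x end; 120 mm long overall, 18 mm thick, about 0.13 kg. Point: its centre, half-way up (9 mm above its underside); x runs along its length, z up as it lies. Lies on the table at the start; may be absent (None from the start).
- jam_handpiece_mid (a point): Dental handpiece: white square-section handle 20 x 20 mm with a blue band and a round aluminium head (21 mm across, 20 mm tall) at its +x end; 120 mm long overall, 20 mm thick, about 0.11 kg. Point: its centre, half-way up (10 mm above its underside); x runs along its length, z up as it lies. Starts jammed across the chute's throat under the lips; only one of jam_handpiece and jam_wrench exists (the other is None).
- jam_wrench_mid (a point): Torque wrench: dark steel handle 18 x 18 mm with a round brass head (25 mm across, 18 mm tall) at its +x end; 120 mm long overall, 18 mm thick, about 0.13 kg. Point: its centre, half-way up (9 mm above its underside); x runs along its length, z up as it lies. Starts jammed across the chute's throat under the lips; only one of jam_handpiece and jam_wrench exists (the other is None).
- bur_block: Green block 60 x 36 x 28 mm with eight short steel pins on top (38 mm high in all), standing among the instruments; not part of the job, leave it alone. Origin: centre of its underside.
- jar: Amber jar, 70 mm across, 80 mm high; not part of the job, leave it alone. Origin: centre of its underside.

How it is judged:
By the outcome, as a careful person would: the job done as asked, in the order asked, and still so for the second after the job is handed in, with the robot touching nothing.
Of handpiece1, handpiece2, handpiece3, wrench1, wrench2 only 3 to 5 are there at a start; the rules pass over those that are not, and their reading is None.
Of jam_handpiece, jam_wrench only 1 to 1 are there at a start; the rules pass over those that are not, and their reading is None.
At some moment in a run one of handpiece1, handpiece2, handpiece3, wrench1, wrench2 may be knocked a few centimetres aside while the robot is not near it.
Once in a run the grip may slacken for a moment while it holds something.
It also fails if it takes over 210 s, if anything falls off the work surface, if the arm or the gripper's body presses on something with over 40 N, if the wrist force passes 120 N, or if a joint passes its speed limit or range.

## Working session

There is one attempt and no reset: what is moved stays moved. The work goes in short steps, Python scripts to look and compute and a tool call to move; the robot and the scene stay as the last step left them, time stands still between calls to the robot, and variables do not carry over. Pictures are saved under pics/ and viewed, at most 14 in all, crops included, and the job is handed in when it is done.

Besides the shell and the picture viewer there is one more tool, called after "Request:" in YAML: its name, and indented under it one key for each argument. apply_moves: Moves the arm, as the interface text tells. Its arguments: {"type":"object","properties":{"series":{"type":"string"},"squeeze":{"type":"number"}},"required":["series"]}

```bash
mkdir -p pics; python3 - <<'E'
from bench import *
import cv2,numpy as np
print(sense(),grip_depth)
for n in("top","side"):
    s=snapshot(n);cv2.imwrite(f"pics/{n}0.png",s["frame"]);np.savez(n+"0.npz",**s);print(s["intrinsics"],s["extrinsics"])
E
```

```text
{'time': 0.0, 'joint_pos': array([-6.88341024e+01,  7.51498437e+00,  8.53301288e+01, -6.78966632e-04,
        8.72586640e+01, -4.89231806e+00]), 'qd': array([-0.0105556 ,  0.11244544,  0.03229318, -0.08944222,  0.04371945,
        0.08277169]), 'joint_efforts': array([-2.62810236e-04, -5.69401145e+01, -5.00550807e+01, -5.27368884e-04,
        1.45795784e-02,  1.58393379e-05]), 'tool_pos': array([ 263.39887934, -538.49457012,  230.23754832]), 'tcp_rot': array([-1.79896543e+02, -8.17479856e-03,  2.60582414e+01]), 'ft_force': array([-0.35565746, -0.33734422,  0.71380508]), 'wrist_torque': array([ 0.05345856, -0.00227842,  0.01073571]), 'grip_force': 0.0, 'finger_gap': 85.08212781096675} 18.700000000000003
[[409.87567358   0.         281.1606482 ]
 [  0.         409.87567358 211.35491839]
 [  0.           0.           1.        ]] [[-1.21467247e-02 -9.94047094e-01  1.08272032e-01  4.72436634e+02]
 [-9.99917859e-01  1.25181689e-02  2.75161014e-03  2.54379728e+01]
 [-4.09059765e-03 -1.08229716e-01 -9.94117496e-01  9.37235345e+02]
 [ 0.00000000e+00  0.00000000e+00  0.00000000e+00  1.00000000e+00]]
[[385.02003222   0.         279.83013993]
 [  0.         385.02003222 212.45433321]
 [  0.           0.           1.        ]] [[ 9.80903183e-01 -1.37534303e-01  1.37525495e-01  4.37552956e+02]
 [-1.94047517e-01 -7.40048645e-01  6.43951523e-01 -5.72668705e+02]
 [ 1.32101322e-02 -6.58340579e-01 -7.52604261e-01  7.75068227e+02]
 [ 0.00000000e+00  0.00000000e+00  0.00000000e+00  1.00000000e+00]]
```

View pics/top0.png

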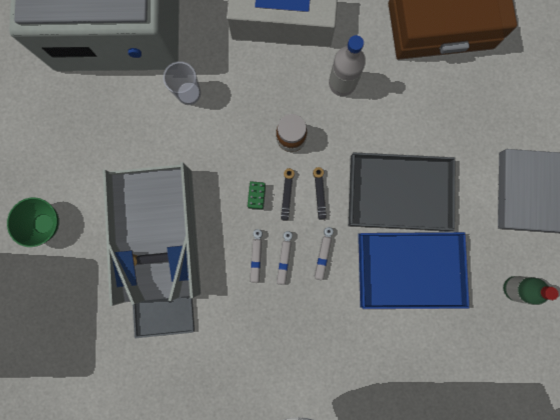

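View pics/side0.png

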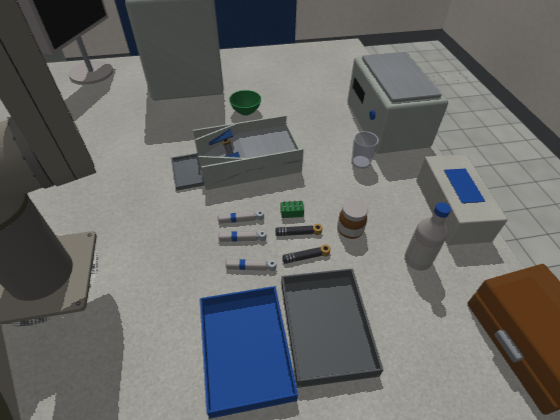

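```bash
cat >h.py <<'E'
import numpy as np,cv2
from bench import *
def world(s,z=None,T=None):
    "HxWx3 world points; z: ray meets plane z instead of depth"
    K=s["intrinsics"];E=s["extrinsics"] if T is None else T
    v,u=np.mgrid[0:420,0:560]
    r=np.stack([(u-K[0,2])/K[0,0],(v-K[1,2])/K[1,1],np.ones(u.shape)],-1)@E[:3,:3].T
    d=s["depth"].astype(float) if z is None else (z-E[2,3])/r[...,2]
    return r*d[...,None]+E[:3,3]
E
python3 - <<'E'
from h import *
s=dict(np.load("top0.npz"));f=s["frame"]
a=cv2.resize(f[155:345,90:210],None,fx=3.1,fy=3.1,interpolation=2)
b=cv2.resize(f[155:345,240:370],None,fx=3.1,fy=3.1,interpolation=2)
cv2.imwrite("pics/c.png",np.hstack([a,b]))
P=world(s)
hsv=cv2.cvtColor(f,cv2.COLOR_BGR2HSV)
# instruments by height
m=((P[...,2]>8)&(P[...,2]<45)).astype(np.uint8);m[:, :235]=0;m[:,345:]=0;m[:155]=0;m[290:]=0
n,l,st,c=cv2.connectedComponentsWithStats(m)
for i in range(1,n):
    if st[i,4]<60: continue
    q=P[l==i];r=cv2.minAreaRect(q[:,:2].astype(np.float32));print(c[i].round(),st[i,4],np.round(r[0]),np.round(r[1]),round(r[2],1),np.percentile(q[:,2],[10,50,90]).round())
for u,v in[(107,170),(185,166),(110,303),(190,298),(145,210),(148,240),(150,258),(140,258),(165,316),(403,190),(413,270),(352,158),(452,160),(455,228),(351,226),(360,236),(464,236),(468,305),(363,305),(112,172),(180,170)]: print(u,v,P[v,u].round(),f[v,u])
E
```

```text
[320. 192.] 434 [614. -60.] [120.  23.] 2.6 [15. 18. 20.]
[287. 193.] 426 [613.  13.] [ 23. 119.] 85.1 [15. 18. 20.]
[256. 195.] 442 [610.  84.] [36. 60.] 83.5 [25. 28. 31.]
[324. 254.] 475 [478. -66.] [ 20. 118.] 76.8 [16. 19. 22.]
[256. 256.] 473 [474.  85.] [ 21. 118.] 86.0 [16. 20. 22.]
[284. 258.] 462 [469.  22.] [ 20. 119.] 81.3 [17. 20. 22.]
107 170 [676. 432.   1.] [121 124 124]
185 166 [669. 235.  64.] [56 58 55]
110 303 [381. 380.  85.] [144 150 143]
190 298 [383. 232.  18.] [101 100  96]
145 210 [575. 324.  54.] [123 119 116]
148 240 [510. 317.  49.] [124 121 117]
150 258 [472. 308.  60.] [56 52 51]
140 258 [472. 330.  59.] [56 52 50]
165 316 [342. 290.   3.] [94 91 86]
403 190 [ 620. -252.    6.] [79 77 73]
413 270 [ 437. -267.    4.] [125  66  38]
352 158 [ 691. -134.   29.] [66 63 61]
452 160 [ 683. -359.   29.] [55 54 51]
455 228 [ 531. -369.   -1.] [83 86 86]
351 226 [472.  25. 937.] [80 82 82]
360 236 [ 514. -147.   25.] [95 50 28]
464 236 [ 511. -374.   33.] [122  68  43]
468 305 [ 363. -372.   37.] [114  69  48]
363 305 [ 365. -146.   34.] [125  65  37]
112 172 [658. 394.  64.] [90 93 89]
180 170 [664. 250.  50.] [125 124 119]
```

View pics/c.png

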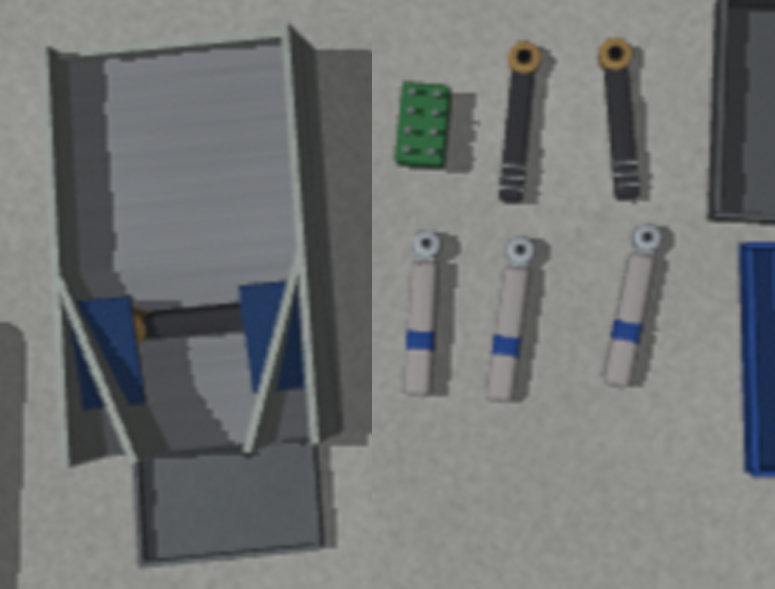

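```bash
python3 - <<'E'
from h import *
s=dict(np.load("top0.npz"));f=s["frame"];P=world(s)
W=world(s,85)
for n,x,y in[("L low",68,462),("L mid",60,280),("L top",50,50),("R top",288,28),("R mid",297,262),("R low",318,440),("guideL low",133,457),("guideR low",248,448)]:
    u,v=90+x/3.1,155+y/3.1;print(n,round(u,1),round(v,1),cv2.remap(W.astype(np.float32),np.float32([[u]]),np.float32([[v]]),1)[0,0].round(1))
# fit wall-top points
m=(abs(P[...,2]-85)<5);m[:,:95]=0;m[:,205:]=0;m[:150]=0;m[320:]=0
q=P[m];print(len(q),cv2.minAreaRect(q[:,:2].astype(np.float32)))
h=cv2.cvtColor(f,cv2.COLOR_BGR2HSV)
b=cv2.inRange(h,(105,120,30),(125,255,255));b[:,:95]=0;b[:,205:]=0
n,l,st,c=cv2.connectedComponentsWithStats(b)
for i in range(1,n):
    if st[i,4]>30:
        q=P[l==i];print("lip",c[i],q.min(0).round(),q.max(0).round())
# dark wrench pixels between lips
d=((f.max(2)<75)&(P[...,2]>40)&(P[...,2]<75));d[:,:136]=0;d[:,167:]=0;d[:245]=0;d[:,:][272:]=0
q=P[d];print(len(q),cv2.minAreaRect(q[:,:2].astype(np.float32)),np.median(q[:,2]))
for u in(142,147,152,157,162):
    vv=[v for v in range(248,272) if d[v,u]];print(u,vv,P[vv[0],u].round(),P[vv[-1],u].round())
for z,c4 in((35,[(352,155),(454,158),(453,229),(350,226)]),(35,[(360,234),(465,233),(468,306),(363,307)])):
    Z=world(s,z)
    print([Z[v,u].round() for u,v in c4])
E
```

```text
L low 111.9 304.0 [379.  376.1  85. ]
L mid 109.4 245.3 [498.8 385.4  85. ]
L top 106.1 171.1 [655.6 397.4  85. ]
R top 182.9 164.0 [668.8 234.9  85. ]
R mid 185.8 239.5 [508.9 226.6  85. ]
R low 192.6 296.9 [391.3 211.2  85. ]
guideL low 132.9 302.4 [381.8 333.3  85. ]
guideR low 170.0 299.5 [386.7 257.4  85. ]
1278 ((523.8823852539062, 308.165771484375), (285.3947448730469, 171.98011779785156), 4.791113376617432)
lip [134.15789474  52.17894737] [904. 325.  93.] [915. 351. 116.]
lip [173.24705882 258.19607843] [425. 239.  59.] [496. 270.  81.]
lip [127.2299169  264.72576177] [417.  25.  58.] [487. 374. 937.]
lip [183.79130435 269.94782609] [426. 228.  58.] [481. 244.  74.]
lip [117.484375 278.546875] [414. 366.  59.] [456. 381.  73.]
294 ((472.56134033203125, 307.9689636230469), (22.49839210510254, 68.21939849853516), 5.24291467666626) 57.54016997122358
142 [254, 255, 256, 257, 258, 259, 260, 261, 262, 263] [480. 331.  45.] [461. 327.  55.]
147 [254, 255, 256, 257, 258, 259, 260, 261, 262, 263] [480. 321.  41.] [461. 316.  55.]
152 [254, 255, 256, 257, 258, 259, 260, 261, 262] [480. 307.  52.] [463. 305.  57.]
157 [253, 254, 255, 256, 257, 258, 259, 260, 261, 262] [482. 299.  43.] [463. 295.  56.]
162 [253, 254, 255, 256, 257, 258, 259, 260, 261] [482. 285.  54.] [465. 283.  57.]
[array([ 696., -133.,   35.]), array([ 686., -361.,   35.]), array([ 527., -350.,   35.]), array([ 536., -123.,   35.])]
[array([ 518., -145.,   35.]), array([ 518., -375.,   35.]), array([ 360., -372.,   35.]), array([ 361., -146.,   35.])]
```

The crop shows the wrench jammed with its brass head at left, about image (140,258). Three handpieces lie in a row near v=256, with two wrenches near v=193. The chute fit gives origin (512,307) and yaw 4.8°. The wrench sits at chute x≈-39, which agrees with the given -40.

Request:
apply_moves:
  series: "0.1 -0.087 0 0 1;0.1 -0.087 0 0 1;0.1 -0.087 0 0 1;0.1 -0.087 0 0 1;0.1 -0.087 0 0 1"
  squeeze: 80

```text
time: 0.52
tool_pos: [341.1, -354.0, 230.7]
tcp_rot: [-180.0, 0.0, 26.0]
ft_force: [1.0, 1.0, 0.8]
finger_gap: 25.6
grip_force: 0.0
```

Request:
apply_moves:
  series: "0.1 -0.087 0 0 1;0.1 -0.087 0 0 1;0.1 -0.087 0 0 1;0.1 -0.087 0 0 1;0.1 -0.087 0 0 1"

```text
time: 0.93
tool_pos: [418.5, -170.8, 231.1]
tcp_rot: [-180.0, 0.0, 26.0]
ft_force: [1.1, -1.1, -0.0]
finger_gap: 0.1
grip_force: 0.0
```

Request:
apply_moves:
  series: "0.1 -0.087 0 0 1;0.1 -0.087 0 0 1;0 0 0 -0.06 1;0 0 0 -0.06 1;0 0 0 -0.06 1"

```text
time: 1.35
tool_pos: [449.4, -98.2, 230.8]
tcp_rot: [-180.0, 0.0, 47.2]
ft_force: [-0.5, 0.1, -0.3]
finger_gap: -0.1
grip_force: 0.0
```

Request:
apply_moves:
  series: "0 0 0 -0.06 1;0 0 0 -0.06 1;0 0 0 -0.06 1;0 0 0 -0.06 1;0 0 0 -0.06 1"

```text
time: 1.77
tool_pos: [449.1, -99.4, 230.8]
tcp_rot: [-180.0, -0.0, 81.4]
ft_force: [-0.4, -0.1, -0.2]
finger_gap: -0.3
grip_force: 0.0
```

Request:
apply_moves:
  series: "0 0 0 -0.06 1;0 0 0 -0.06 1;0 0 0 0 1"

```text
time: 2.02
tool_pos: [449.1, -99.4, 230.9]
tcp_rot: [-180.0, -0.0, 95.1]
ft_force: [0.3, 0.0, -0.8]
finger_gap: 0.1
grip_force: 0.0
```

Request:
apply_moves:
  series: "0.133 0.007 0 0 1;0.133 0.007 0 0 1;0.133 0.007 0 0 1;0.133 0.007 0 0 1;0.133 0.007 0 0 1"

```text
time: 2.43
tool_pos: [442.6, 101.8, 231.2]
tcp_rot: [180.0, -0.0, 94.5]
ft_force: [1.0, -0.7, -0.3]
finger_gap: 0.1
grip_force: 0.0
```

Request:
apply_moves:
  series: "0.133 0.007 0 0 1;0.133 0.007 0 0 1;0.133 0.007 0 0 1;0.133 0.007 0 0 1;0.133 0.007 0 0 1"

```text
time: 2.85
tool_pos: [436.2, 301.9, 231.1]
tcp_rot: [-180.0, 0.0, 94.6]
ft_force: [0.5, -0.9, 0.4]
finger_gap: 0.0
grip_force: 0.0
```

Request:
apply_moves:
  series: "0 0 0.13 0 1;0 0 0.13 0 1;0 0 0.13 0 1;0 0 0 0 1"

```text
time: 3.18
tool_pos: [431.2, 297.2, 105.2]
tcp_rot: [-179.3, 0.3, 94.6]
ft_force: [-1.3, -1.4, -1.8]
finger_gap: -0.5
grip_force: 0.0
```

```bash
python3 - <<'E'
from h import *
print(sense()["tool_pos"]); s=snapshot("wrist");cv2.imwrite("pics/w1.png",s["frame"]);print(s["tool_from_camera"].round(2))
E
```

```text
[431.15706233 297.19613793 105.24014196]
[[   0.     -0.95   -0.3    76.01]
 [   1.      0.     -0.     -0.61]
 [   0.     -0.3     0.95 -142.57]
 [   0.      0.      0.      1.  ]]
```

View pics/w1.png

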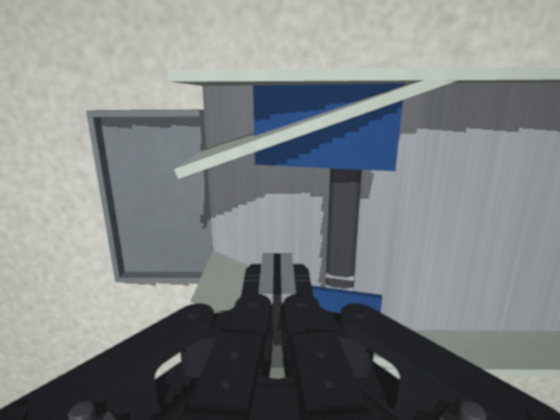

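Wrist view: the dark wrench bar is at u≈343, v 170–285, in the slot between the lips (top v<170, bottom v>290). The fingers at (277,260) are downslope of it with clear floor between, so I'm going down.

Request:
apply_moves:
  series: "0.015 0 0.06 0 1;0 0 0.06 0 1;0 0 0.06 0 1;0 0 0.03 0 1;0 0 0 0 1"

```text
time: 3.65
tool_pos: [436.5, 304.0, 51.5]
tcp_rot: [-179.9, 0.0, 94.7]
ft_force: [0.3, -0.5, 0.9]
finger_gap: -0.2
grip_force: 0.0
```

Request:
apply_moves:
  series: "0 0 0 0 1"

```text
time: 3.73
tool_pos: [437.4, 304.7, 53.0]
tcp_rot: [179.9, -0.0, 94.7]
ft_force: [-0.3, -0.1, 0.4]
finger_gap: 0.0
grip_force: 0.0
```

Request:
apply_moves:
  series: "0 0 0.02 0 1;0 0 0.023 0 1;0 0 0 0 1;0.0 0.02 -0.005 0 1;0 0.02 -0.005 0 1"

```text
time: 4.15
tool_pos: [448.5, 305.4, 41.5]
tcp_rot: [-180.0, 0.0, 94.8]
ft_force: [-1.9, 0.5, 0.2]
finger_gap: 0.3
grip_force: 0.8
```

Request:
apply_moves:
  series: "0 0.02 -0.005 0 1;0 0.02 -0.005 0 1;0 0.02 -0.005 0 1;0 0.02 -0.005 0 1;0 0.02 -0.005 0 1"

```text
time: 4.57
tool_pos: [478.9, 307.9, 49.1]
tcp_rot: [-180.0, 0.0, 94.8]
ft_force: [-5.2, -0.7, 3.6]
finger_gap: -0.0
grip_force: 2.5
```

Request:
apply_moves:
  series: "0 0.02 -0.005 0 1;0 0.02 -0.005 0 1;0 0.02 -0.005 0 1;0 0.02 -0.005 0 1;0 0.02 -0.002 0 1"

```text
time: 4.98
tool_pos: [509.1, 310.5, 55.9]
tcp_rot: [180.0, -0.0, 94.8]
ft_force: [-1.6, -0.7, 1.7]
finger_gap: -0.0
grip_force: 1.1
```

Request:
apply_moves:
  series: "0 0.02 0 0 1;0 0.02 0 0 1;0 0.02 0 0 1;0 0 0 0 1;0 -0.02 0 0 1"

```text
time: 5.4
tool_pos: [521.3, 311.3, 55.5]
tcp_rot: [179.9, -0.0, 94.8]
ft_force: [-0.6, 0.1, -0.1]
finger_gap: 0.0
grip_force: 0.0
```

Request:
apply_moves:
  series: "0 -0.02 0 0 1;0 0 -0.12 0 1;0 0 -0.13 0 0;0 0 -0.13 0 -0.3;0 0 0 0 -0.3"

```text
time: 5.82
tool_pos: [517.7, 313.1, 179.5]
tcp_rot: [179.3, -0.3, 94.8]
ft_force: [2.0, -0.4, 1.9]
finger_gap: 36.1
grip_force: 0.0
```

```bash
python3 - <<'E'
from h import *
print(sense()["tool_pos"]); s=snapshot("top");f=s["frame"];np.savez("t1.npz",**s)
cv2.imwrite("pics/t1.png",cv2.resize(f[150:350,90:370],None,fx=2.8,fy=2.8,interpolation=2))
w=snapshot("wrist");cv2.imwrite("pics/w2.png",w["frame"])
E
```

```text
[517.66264006 313.12350672 179.49520662]
```

View pics/w2.png

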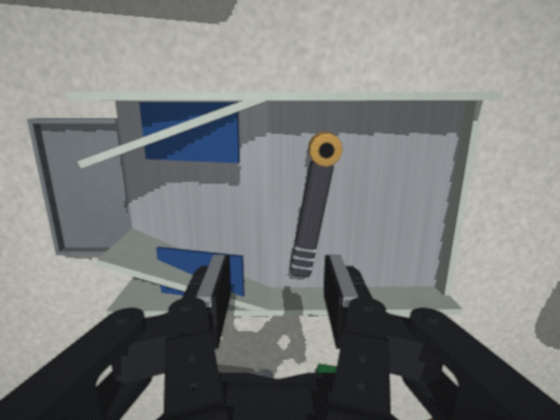

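The wrench is on the level landing, clear of the lips, with its head at (326,150) and its tail at (302,275). I'll measure its position from those.

```bash
cat >>h.py <<'E'
from scipy.spatial.transform import Rotation as R
def wristT(st,w):
    T=np.eye(4);T[:3,:3]=R.from_euler("xyz",st["tcp_rot"],degrees=True).as_matrix();T[:3,3]=st["tool_pos"]
    return T@w["tool_from_camera"]
def tool(st,p,yaw=None):
    "shares tx ty tz, twist to bring TCP to p, yaw"
    y=np.radians(st["tcp_rot"][2]);d=np.array(p)-st["tool_pos"]
    t=[d[0]*np.cos(y)+d[1]*np.sin(y),d[0]*np.sin(y)-d[1]*np.cos(y),-d[2]]
    w=0 if yaw is None else -((yaw-st["tcp_rot"][2]+180)%360-180)/114.592
    return np.round(np.array(t)/300,4),round(w,4)
E
python3 - <<'E'
from h import *
st=sense();w=snapshot("wrist");T=wristT(st,w);P=world(w,T=T);Z=world(w,68,T)
for u,v in((337,150),(316,200),(304,260)):print(P[v,u].round(1),Z[v,u].round(1))
s=dict(np.load("t1.npz"));P=world(s);f=s["frame"]
m=(P[...,2]>60)&(P[...,2]<76)
m[:,:118]=0;m[:,182:]=0;m[:190]=0;m[245:]=0
n,l,q,c=cv2.connectedComponentsWithStats(m.astype(np.uint8))
for i in range(1,n):
    if q[i,4]>40:print(c[i],q[i],cv2.minAreaRect(P[l==i][:,:2].astype(np.float32)),np.median(P[l==i][:,2]))
E
```

```text
[555.1 355.8  69.3] [555.3 355.6  68. ]
[544.4 317.   69.1] [544.6 316.6  68. ]
[540.7 266.4  69.4] [540.9 265.7  68. ]
[153.27358491 222.61320755] [124 216  56  13 424] ((548.29931640625, 305.1661071777344), (115.43138885498047, 22.27718734741211), 86.91118621826172) 67.97864982864394
```

View pics/t1.png

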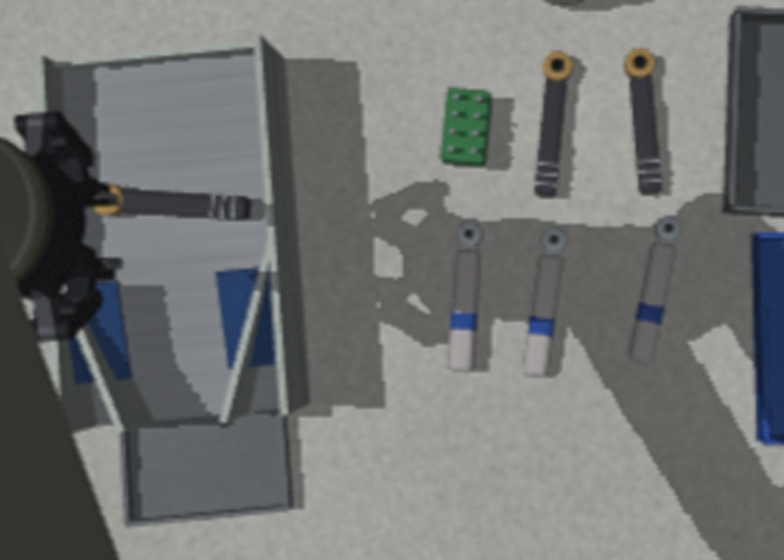

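```bash
python3 -c "
from h import *
st=sense();print(st['tool_pos'],st['tcp_rot'],tool(st,(546,308,53),86))"
```

```text
[513.94740262 311.08558468 170.08858676] [ 1.79921254e+02 -3.04377389e-02  9.48322708e+01] (array([-0.0192,  0.1056,  0.3903]), np.float64(0.0771))
```

Request:
apply_moves:
  series: "-0.01 0.053 0 0 -0.3;-0.009 0.053 0 0 -0.3;0 0 0.06 0.039 -0.3;0 0 0.08 0.038 -0.3;0 0 0.08 0 -0.3"

```text
time: 6.38
tool_pos: [545.5, 307.4, 101.0]
tcp_rot: [-179.9, 0.0, 85.7]
ft_force: [-0.2, -0.1, 0.3]
finger_gap: 55.3
grip_force: 0.0
```

Request:
apply_moves:
  series: "0 0 0.08 0 -0.3;0 0 0.06 0 -0.3;0 0 0.02 0 -0.3;0 0 0 0 -0.3;0 0 0 0 -0.3"

```text
time: 6.8
tool_pos: [545.6, 307.6, 54.8]
tcp_rot: [-179.9, 0.1, 86.0]
ft_force: [1.1, -0.2, 0.7]
finger_gap: 55.9
grip_force: 0.0
```

```bash
python3 -c "
from h import *
st=sense();print(st['tool_pos'],st['tcp_rot'],tool(st,(546,308,53),86))
w=snapshot('wrist');cv2.imwrite('pics/w3.png',w['frame'])"
```

```text
[545.62493456 307.590178    54.83710271] [-1.79910825e+02  5.10262322e-02  8.59929002e+01] (array([0.0015, 0.0012, 0.0061]), np.float64(-0.0001))
```

View pics/w3.png

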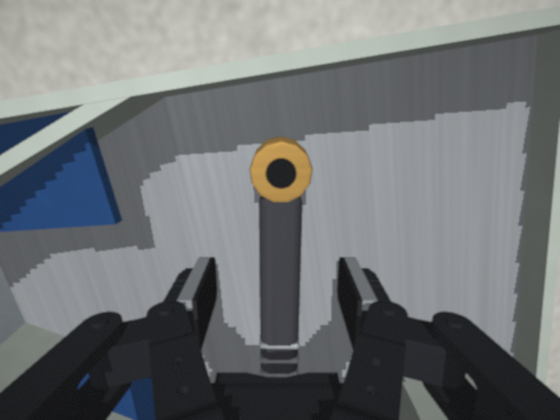

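The wrench lies centred between the fingers and aligned, so I'll grip and lift.

Request:
apply_moves:
  series: "0 0 0.004 0 1;0 0 0 0 1;0 0 0 0 1;0 0 0 0 1;0 0 0 0 1"
  squeeze: 80

```text
time: 7.27
tool_pos: [547.2, 308.3, 55.8]
tcp_rot: [179.9, -0.1, 86.0]
ft_force: [-1.3, 0.1, 5.7]
finger_gap: 15.7
grip_force: 80.4
```

Request:
apply_moves:
  series: "0 0 -0.04 0 1;0 0 -0.09 0 1;0 0 -0.1 0 1;0 0 -0.1 0 1;0 0 -0.06 0 1"

```text
time: 7.68
tool_pos: [547.5, 308.4, 176.0]
tcp_rot: [179.8, -0.1, 86.0]
ft_force: [0.9, -0.1, -1.4]
finger_gap: 15.8
grip_force: 79.4
```

Request:
apply_moves:
  series: "0 0 0 0 1;0 0 0 0 1"

```text
time: 7.85
tool_pos: [547.3, 308.3, 173.4]
tcp_rot: [179.8, -0.1, 86.0]
ft_force: [0.6, 0.6, -1.7]
finger_gap: 15.9
grip_force: 79.5
```

Request:
apply_moves:
  series: "0 0 0 0.06 1;0 0 0 0.06 1;0 0 0 0.06 1;0 0 0 0.06 1;0 0 0 0.06 1"

```text
time: 8.27
tool_pos: [545.0, 307.2, 168.7]
tcp_rot: [-179.9, 0.2, 51.3]
ft_force: [0.7, -0.4, -1.4]
finger_gap: 15.9
grip_force: 79.4
```

Request:
apply_moves:
  series: "0 0 0 0.06 1;0 0 0 0.06 1;0 0 0 0.06 1;0 0 0 0.06 1;0 0 0 0.06 1"

```text
time: 8.68
tool_pos: [545.0, 307.2, 168.7]
tcp_rot: [180.0, 0.2, 16.9]
ft_force: [-0.3, -0.2, -1.1]
finger_gap: 15.5
grip_force: 79.4
```

Request:
apply_moves:
  series: "0 0 0 0.06 1;0 0 0 0.06 1;0 0 0 0.057 1;0 0 0 0 1;0.019 0.06 0 0 1"

```text
time: 9.1
tool_pos: [549.2, 291.5, 169.3]
tcp_rot: [-180.0, 0.2, -2.7]
ft_force: [0.7, -0.8, -1.1]
finger_gap: 15.5
grip_force: 79.4
```

Request:
apply_moves:
  series: "0.019 0.127 0 0 1;0.019 0.127 0 0 1;0.019 0.127 0 0 1;0.019 0.127 0 0 1;0.019 0.127 0 0 1"

```text
time: 9.52
tool_pos: [568.3, 96.1, 169.8]
tcp_rot: [180.0, 0.1, -2.8]
ft_force: [0.9, -1.0, -1.3]
finger_gap: 15.9
grip_force: 79.4
```

Request:
apply_moves:
  series: "0.019 0.127 0 0 1;0.019 0.127 0 0 1;0.019 0.127 0 0 1;0.019 0.127 0 0 1;0.019 0.127 0 0 1"

```text
time: 9.93
tool_pos: [586.7, -95.6, 169.8]
tcp_rot: [-180.0, 0.1, -2.8]
ft_force: [1.2, 0.3, -0.8]
finger_gap: 15.6
grip_force: 79.4
```

Request:
apply_moves:
  series: "0.019 0.127 0 0 1;0.019 0.127 0 0 1;0.019 0.127 0 0 1;0.019 0.127 0 0 1;0.019 0.127 0 0 1"

```text
time: 10.35
tool_pos: [605.1, -287.2, 169.5]
tcp_rot: [-179.9, 0.1, -2.8]
ft_force: [1.1, 0.1, -1.3]
finger_gap: 16.0
grip_force: 79.4
```

Request:
apply_moves:
  series: "0 0.04 0 0 1;0 0 0 0 1;0 0 0 0 1"

```text
time: 10.6
tool_pos: [604.5, -297.7, 169.6]
tcp_rot: [-179.9, 0.1, -3.0]
ft_force: [-0.0, 0.6, -1.4]
finger_gap: 15.9
grip_force: 79.4
```

```bash
python3 -c "
from h import *
st=sense();print(st['tool_pos'],st['tcp_rot'],tool(st,(608,-307,10),-3),tool(st,(613,13,4),-5))
s=snapshot('top');f=s['frame'];np.savez('t2.npz',**s)
cv2.imwrite('pics/t2.png',cv2.resize(f[130:330,235:495],None,fx=3,fy=3,interpolation=2))"
```

```text
[ 604.52039529 -297.73523631  169.56911759] [-1.79905446e+02  1.29912050e-01 -2.99347192e+00] (array([0.0132, 0.0302, 0.5319]), np.float64(0.0001)) (array([-0.0259, -1.0358,  0.5519]), np.float64(0.0175))
```

View pics/t2.png

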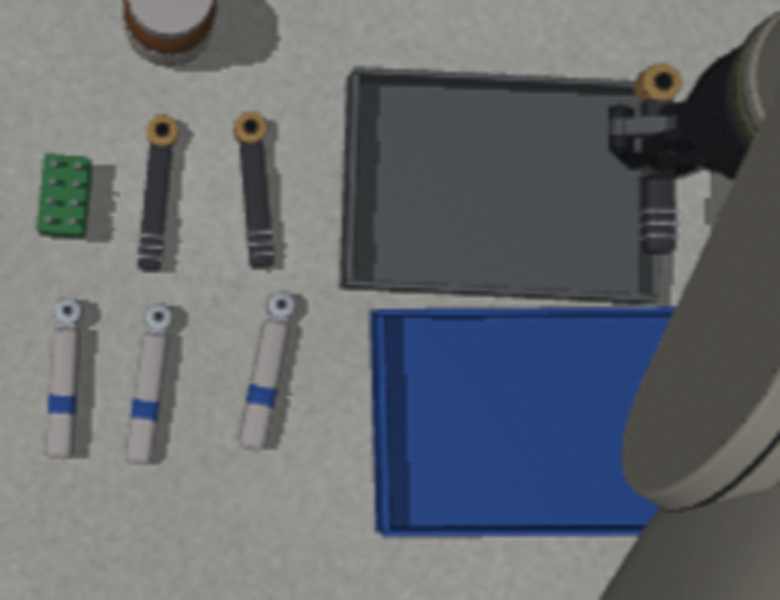

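Request:
apply_moves:
  series: "0.012 0.026 0.1 0 1;0 0 0.1 0 1;0 0 0.1 0 1;0 0 0.1 0 1;0 0 0.08 0 1"

```text
time: 11.07
tool_pos: [607.8, -302.6, 24.4]
tcp_rot: [-179.9, 0.1, -2.8]
ft_force: [-1.8, 0.7, -1.7]
finger_gap: 15.4
grip_force: 79.4
```

Request:
apply_moves:
  series: "0 0 0.03 0 1;0 0 0.012 0 1;0 0 0 0 1;0 0 0 0 1"

```text
time: 11.4
tool_pos: [610.0, -305.7, 16.8]
tcp_rot: [179.9, -0.1, -3.0]
ft_force: [1.3, -0.0, -0.9]
finger_gap: 15.9
grip_force: 79.4
```

Request:
apply_moves:
  series: "0 0 0.01 0 1;0 0 0.008 0 1;0 0 0 0 1;0 0 0 0 1"

```text
time: 11.73
tool_pos: [609.4, -306.1, 10.4]
tcp_rot: [180.0, -0.1, -3.1]
ft_force: [1.6, 0.6, 1.3]
finger_gap: 15.6
grip_force: 79.7
```

Request:
apply_moves:
  series: "0 0 0 0 0.1;0 0 0 0 0.1;0 0 0 0 0.1;0 0 -0.08 0 0.1;0 0 -0.1 0 0.1"

```text
time: 12.15
tool_pos: [605.8, -304.0, 59.7]
tcp_rot: [-179.8, 0.4, -3.1]
ft_force: [0.4, 0.1, 0.7]
finger_gap: 38.4
grip_force: 0.0
```

Request:
apply_moves:
  series: "0 0 -0.1 0 -0.2;0 -0.13 -0.02 0 -0.2;0 -0.138 0 0 -0.2;0 -0.138 0 0 -0.2;0 -0.138 0 0 -0.2"

```text
time: 12.57
tool_pos: [617.2, -141.4, 99.8]
tcp_rot: [180.0, -0.0, -3.1]
ft_force: [-0.4, 0.9, 0.2]
finger_gap: 51.5
grip_force: 0.0
```

Request:
apply_moves:
  series: "0 -0.138 0 0 -0.2;0 -0.138 0 0 -0.2;0 -0.13 0 0.018 -0.2;0 -0.07 0 0 -0.2;0 0 0 0 -0.2"

```text
time: 12.98
tool_pos: [625.6, 4.9, 99.4]
tcp_rot: [-179.9, 0.0, -4.9]
ft_force: [0.3, 0.2, 0.2]
finger_gap: 51.4
grip_force: 0.0
```

```bash
cat >>h.py <<'E'
def parts(s,P,u0=0,u1=560,v0=0,v1=420,lo=8,hi=45,amin=60):
    m=((P[...,2]>lo)&(P[...,2]<hi)).astype(np.uint8);k=np.zeros_like(m);k[v0:v1,u0:u1]=1
    n,l,st,c=cv2.connectedComponentsWithStats(m*k)
    for i in range(1,n):
        if st[i,4]<amin: continue
        q=P[l==i];q=q[q[:,2]>np.median(q[:,2])-4][:,:2]
        (x,y),(a,b),t=cv2.minAreaRect(q.astype(np.float32));e=cv2.PCACompute(q.astype(np.float32),None)[1][0]
        print(c[i].round(),"mid",round(x,1),round(y,1),"size",round(a),round(b),"rect",round(t,1),"pca",round(np.degrees(np.arctan2(e[1],e[0])),1),"z",np.median(P[l==i][:,2]).round(1))
E
python3 - <<'E'
from h import *
st=sense();s=snapshot("wrist");print(st["tool_pos"],st["tcp_rot"])
print("wrist");parts(s,world(s,T=wristT(st,s)),v1=380,lo=8,hi=35,amin=1500)
s=snapshot("top");print("top");parts(s,world(s),235,480,140,310)
E
```

```text
[625.59653423   4.94725197  99.38142742] [-1.79909519e+02  3.80076939e-03 -4.85427352e+00]
wrist
[492. 233.] mid 607.6 -151.0 size 192 77 rect 9.2 pca 11.6 z 24.6
[366. 204.] mid 614.6 -58.7 size 118 25 rect 2.1 pca 4.8 z 17.9
[263. 221.] mid 612.9 16.6 size 24 119 rect 81.6 pca -6.3 z 17.8
[166. 239.] mid 609.9 84.0 size 36 60 rect 84.3 pca -10.5 z 27.7
[ 12. 348.] mid 533.3 224.0 size 59 4 rect 4.6 pca 4.8 z 17.7
top
[425. 189.] mid 613.1 -257.5 size 202 165 rect 86.4 pca 14.5 z 31.1
[429. 193.] mid 610.4 -305.8 size 24 118 rect 85.1 pca -3.2 z 22.4
[262. 195.] mid 609.0 70.9 size 10 60 rect 83.8 pca -5.8 z 27.3
[321. 202.] mid 596.6 -62.3 size 81 18 rect 3.2 pca 4.8 z 17.4
[286. 203.] mid 592.3 16.7 size 18 75 rect 83.5 pca -6.0 z 17.8
[325. 249.] mid 487.5 -68.7 size 20 100 rect 76.7 pca -13.6 z 19.4
[258. 249.] mid 491.9 81.6 size 16 83 rect 86.0 pca -4.6 z 19.5
[286. 250.] mid 487.4 18.9 size 20 82 rect 80.3 pca -9.1 z 19.3
[436. 274.] mid 439.3 -263.0 size 228 164 rect 89.3 pca 130.1 z 32.7
```

```bash
python3 -c "
from h import *
st=sense();print(tool(st,(614,15,5),-6.2))"
```

```text
(array([-0.0427, -0.0442,  0.3144]), np.float64(0.0107))
```

Request:
apply_moves:
  series: "-0.04 -0.04 0.07 0.011 -0.2;0 0 0.1 0 -0.2;0 0 0.07 0 -0.2;0 0 0 0 -0.2;0 0 0 0 -0.2"

```text
time: 13.5
tool_pos: [613.4, 11.5, 26.0]
tcp_rot: [180.0, 0.2, -6.5]
ft_force: [0.7, -0.4, 0.1]
finger_gap: 51.2
grip_force: 0.0
```

```bash
python3 -c "
from h import *
st=sense();print(st['tool_pos'],st['tcp_rot'],tool(st,(614,15,5),-6.2))"
```

```text
[613.36010726  11.54364663  25.99553031] [179.97537744   0.2007359   -6.46048148] (array([ 0.0008, -0.0117,  0.07  ]), np.float64(-0.0023))
```

Request:
apply_moves:
  series: "0 -0.011 0.03 0 -0.2;0 0 0.03 0 -0.2;0 0 0.01 0 -0.2;0 0 0 0 1;0 0 0 0 1"

```text
time: 13.92
tool_pos: [615.2, 16.2, 6.4]
tcp_rot: [180.0, 0.0, -6.4]
ft_force: [-1.3, -0.6, 0.1]
finger_gap: 28.0
grip_force: 0.0
```

Request:
apply_moves:
  series: "0 0 0 0 1;0 0 0 0 1;0 0 -0.05 0 1;0 0 -0.1 0 1;0 0 -0.1 0 1"

```text
time: 14.33
tool_pos: [613.4, 16.3, 80.4]
tcp_rot: [180.0, 0.2, -6.4]
ft_force: [0.8, -0.5, -0.7]
finger_gap: 15.8
grip_force: 79.0
```

Request:
apply_moves:
  series: "0.012 0.08 0 0 1;0.012 0.125 0 0 1;0.012 0.125 0 0 1;0.012 0.125 0 0 1;0.012 0.125 0 0 1"

```text
time: 14.75
tool_pos: [613.6, -160.2, 81.6]
tcp_rot: [180.0, -0.0, -6.3]
ft_force: [0.2, -0.5, -0.2]
finger_gap: 15.6
grip_force: 79.1
```

Request:
apply_moves:
  series: "0.012 0.125 0 0 1;0.012 0.1 0 0 1;0 0.048 0 -0.03 1;0 0 0 0 1;0 0 0 0 1"

```text
time: 15.17
tool_pos: [611.5, -241.7, 81.1]
tcp_rot: [-180.0, 0.0, -3.1]
ft_force: [-0.0, -0.3, -1.6]
finger_gap: 15.6
grip_force: 79.0
```

```bash
python3 -c "
from h import *
st=sense();print(st['tool_pos'],st['tcp_rot'],tool(st,(611,-242,11),-3))"
```

```text
[ 611.47780087 -241.73492572   81.14884258] [-1.79979600e+02  7.02003504e-03 -3.07911645e+00] (array([-0.0015,  0.001 ,  0.2338]), np.float64(-0.0007))
```

Request:
apply_moves:
  series: "0 0 0.09 0 1;0 0 0.09 0 1;0 0 0.04 0 1;0 0 0.013 0 1;0 0 0 0 1"

```text
time: 15.58
tool_pos: [611.1, -239.1, 11.1]
tcp_rot: [-179.9, 0.1, -2.9]
ft_force: [0.3, -0.7, -1.8]
finger_gap: 15.8
grip_force: 83.4
```

Request:
apply_moves:
  series: "0 0 0 0 1;0 0 0 0 1"

```text
time: 15.75
tool_pos: [612.1, -240.0, 11.6]
tcp_rot: [-180.0, -0.0, -2.9]
ft_force: [0.1, 0.2, -0.8]
finger_gap: 15.6
grip_force: 83.4
```

Request:
apply_moves:
  series: "0 0 0 0 0.1;0 0 0 0 0.1;0 0 0 0 0.1;0 0 -0.08 0 0.1;0 0 -0.1 0 0.1"

```text
time: 16.17
tool_pos: [609.2, -239.7, 62.3]
tcp_rot: [-179.8, 0.4, -2.9]
ft_force: [0.4, -0.4, -0.2]
finger_gap: 38.4
grip_force: 0.0
```

Request:
apply_moves:
  series: "0 0 -0.08 0 -0.2;-0.022 -0.13 0 0 -0.2;0 -0.13 0 0 -0.2;0 -0.13 0 0 -0.2;0 -0.13 0 0 -0.2"

```text
time: 16.58
tool_pos: [613.2, -83.6, 90.0]
tcp_rot: [180.0, -0.1, -3.0]
ft_force: [1.2, 0.7, -1.5]
finger_gap: 51.3
grip_force: 0.0
```

Request:
apply_moves:
  series: "0 -0.08 0 -0.034 -0.2;0 0 0 -0.034 -0.2;0 0 0 0 -0.2;0 0 0 0 -0.2"

```text
time: 16.92
tool_pos: [614.6, -60.8, 89.7]
tcp_rot: [180.0, -0.0, 4.8]
ft_force: [0.7, 0.4, 0.3]
finger_gap: 51.2
grip_force: 0.0
```

```bash
python3 - <<'E'
from h import *
st=sense();s=snapshot("wrist");print(st["tool_pos"],st["tcp_rot"])
print("wrist");parts(s,world(s,T=wristT(st,s)),v1=380,lo=8,hi=28,amin=1500)
st=sense();print(tool(st,(614.5,-60,5),4.8))
E
```

```text
[614.6091509  -60.7947132   89.68278622] [ 1.79974754e+02 -2.54471279e-02  4.77725789e+00]
wrist
[387. 176.] mid 642.1 -129.9 size 2 121 rect 85.7 pca -3.7 z 18.7
[275. 207.] mid 614.1 -59.1 size 119 24 rect 1.9 pca 3.7 z 17.8
[ 61. 203.] mid 609.8 84.2 size 37 60 rect 84.3 pca -3.2 z 26.8
[529. 245.] mid 608.9 -239.2 size 20 118 rect 88.7 pca 0.0 z 22.0
[279. 345.] mid 508.5 -73.1 size 21 57 rect 77.4 pca -14.4 z 19.4
(array([ 2.00e-04, -4.60e-03,  2.82e-01]), np.float64(-0.0009))
```

Request:
apply_moves:
  series: "0 -0.005 0.09 0 -0.2;0 0 0.1 0 -0.2;0 0 0.07 0 -0.2;0 0 0.02 0 -0.2;0 0 0 0 -0.2"

```text
time: 17.38
tool_pos: [612.1, -60.0, 2.9]
tcp_rot: [-179.9, 0.3, 4.7]
ft_force: [0.7, 0.4, 0.8]
finger_gap: 50.9
grip_force: 0.0
```

Request:
apply_moves:
  series: "0 0 0 0 1;0 0 0 0 1;0 0 0 0 1;0 0 0 0 1;0 0 -0.05 0 1"

```text
time: 17.8
tool_pos: [613.0, -59.2, 19.1]
tcp_rot: [-180.0, 0.1, 4.8]
ft_force: [-0.3, 0.6, -1.8]
finger_gap: 16.0
grip_force: 78.6
```

Request:
apply_moves:
  series: "0 0 -0.1 0 1;0 0 -0.1 0 1;0 0.1 0 0 1;-0.015 0.12 0 0 1;-0.018 0.12 0 0 1"

```text
time: 18.22
tool_pos: [614.5, -162.4, 82.8]
tcp_rot: [179.9, -0.2, 5.0]
ft_force: [-0.4, -0.1, -1.7]
finger_gap: 15.5
grip_force: 78.7
```

Request:
apply_moves:
  series: "0 0.05 0 0.034 1;0 0 0 0.034 1;0 0 0 0 1;0 0 0 0 1"

```text
time: 18.55
tool_pos: [614.5, -176.8, 80.9]
tcp_rot: [-180.0, -0.0, -2.8]
ft_force: [0.0, 0.5, -1.4]
finger_gap: 15.4
grip_force: 78.6
```

```bash
python3 -c "
from h import *
st=sense();print(st['tool_pos'],st['tcp_rot'],tool(st,(614,-177,11.5),-3))"
```

```text
[ 614.49760419 -176.8225974    80.94979342] [-1.79997426e+02 -3.85691822e-02 -2.84645161e+00] (array([-0.0016,  0.0007,  0.2315]), np.float64(0.0013))
```

Next I lower, release, lift, and move towards handpiece (478,-66), yaw -13.

Request:
apply_moves:
  series: "0 0 0.09 0 1;0 0 0.09 0 1;0 0 0.04 0 1;0 0 0.011 0 1;0 0 0 0 1"

```text
time: 18.97
tool_pos: [614.0, -175.6, 11.6]
tcp_rot: [-180.0, 0.1, -2.8]
ft_force: [0.1, -0.5, -0.1]
finger_gap: 15.7
grip_force: 83.6
```

Request:
apply_moves:
  series: "0 0 0 0 1;0 0 0 0 1"

```text
time: 19.13
tool_pos: [614.5, -176.0, 11.5]
tcp_rot: [-180.0, -0.0, -2.8]
ft_force: [-0.8, 1.1, 2.0]
finger_gap: 15.6
grip_force: 83.8
```

Request:
apply_moves:
  series: "0 0 0 0 0.1;0 0 0 0 0.1;0 0 0 0 0.1;0 0 -0.08 0 0.1;0 0 -0.1 0 0.1"

```text
time: 19.55
tool_pos: [611.6, -175.7, 62.0]
tcp_rot: [-179.9, 0.4, -2.9]
ft_force: [0.7, -0.5, 0.8]
finger_gap: 38.2
grip_force: 0.0
```

Request:
apply_moves:
  series: "0 0 -0.08 0 -0.2;-0.11 -0.07 0 0 -0.2;-0.11 -0.07 0 0 -0.2;-0.11 -0.08 0 0 -0.2;-0.12 -0.08 0 0 -0.2"

```text
time: 19.97
tool_pos: [484.4, -80.3, 89.2]
tcp_rot: [180.0, -0.1, -3.0]
ft_force: [0.1, 0.7, 1.5]
finger_gap: 51.1
grip_force: 0.0
```

Request:
apply_moves:
  series: "0 -0.04 0 0.045 -0.2;0 0 0 0.045 -0.2;0 0 0 0 -0.2;0 0 0 0 -0.2"

```text
time: 20.3
tool_pos: [486.5, -69.0, 89.7]
tcp_rot: [180.0, -0.1, -13.1]
ft_force: [-0.2, 1.5, -0.1]
finger_gap: 51.4
grip_force: 0.0
```

```bash
python3 - <<'E'
from h import *
st=sense();s=snapshot("wrist");print(st["tool_pos"],st["tcp_rot"])
print("wrist");parts(s,world(s,T=wristT(st,s)),v1=380,lo=8,hi=28,amin=1500)
s=snapshot("top");print("top");parts(s,world(s),235,345,140,310)
print(tool(st,(478,-66,5),-13.3))
E
```

```text
[486.49224436 -69.01861628  89.65076827] [ 1.79990849e+02 -7.41351962e-02 -1.30668377e+01]
wrist
[418.  38.] mid 574.1 -175.1 size 19 43 rect 87.2 pca -0.4 z 22.5
[529.  28.] mid 564.8 -238.2 size 20 31 rect 86.1 pca 0.4 z 22.3
[11. 96.] mid 601.7 67.0 size 10 51 rect 73.4 pca -8.4 z 16.9
[426. 182.] mid 482.0 -168.6 size 84 171 rect 49.7 pca -36.1 z 18.4
[274. 224.] mid 478.0 -65.9 size 20 119 rect 77.0 pca -13.2 z 19.6
[135. 241.] mid 487.8 28.6 size 41 112 rect 82.2 pca -6.9 z 19.3
[521. 327.] mid 360.3 -228.9 size 4 61 rect 0.4 pca 89.7 z 17.6
top
[291. 147.] mid 722.7 4.1 size 63 20 rect 87.8 pca 88.5 z 29.2
[256. 195.] mid 610.5 83.8 size 36 60 rect 83.9 pca -6.2 z 27.7
[281. 254.] mid 477.8 30.4 size 40 132 rect 81.8 pca -4.6 z 19.5
(array([-0.0298, -0.0034,  0.2822]), np.float64(0.002))
```

Request:
apply_moves:
  series: "-0.03 -0.003 0.09 0 -0.2;0 0 0.1 0 -0.2;0 0 0.07 0 -0.2;0 0 0.02 0 -0.2;0 0 0 0 -0.2"

```text
time: 20.82
tool_pos: [475.8, -65.9, 3.1]
tcp_rot: [-180.0, 0.3, -13.2]
ft_force: [-0.1, 0.1, -0.2]
finger_gap: 51.0
grip_force: 0.0
```

Request:
apply_moves:
  series: "0 0 0 0 1;0 0 0 0 1;0 0 0 0 1;0 0 0 0 1;0 0 -0.05 0 1"

```text
time: 21.23
tool_pos: [476.5, -65.8, 19.3]
tcp_rot: [-180.0, 0.1, -13.2]
ft_force: [-0.2, 0.3, -1.8]
finger_gap: 17.7
grip_force: 78.4
```

Request:
apply_moves:
  series: "0 0 -0.1 0 1;0 0 -0.1 0 1;0.01 0.1 0 0 1;0.01 0.12 0 0 1;0.01 0.13 0 0 1"

```text
time: 21.65
tool_pos: [463.5, -171.2, 82.5]
tcp_rot: [180.0, -0.2, -13.1]
ft_force: [0.0, 0.5, -1.1]
finger_gap: 17.8
grip_force: 78.4
```

Request:
apply_moves:
  series: "0.01 0.13 0 0 1;0.01 0.13 0 0 1;0.01 0.13 0 0 1;0.011 0.1 0 0 1;0 0.027 0 -0.058 1"

```text
time: 22.07
tool_pos: [438.3, -329.3, 81.9]
tcp_rot: [179.8, -0.2, -6.9]
ft_force: [0.6, -0.7, -0.9]
finger_gap: 17.7
grip_force: 78.5
```

Request:
apply_moves:
  series: "0 0 0 -0.058 1;0 0 0 0 1;0 0 0 0 1"

```text
time: 22.32
tool_pos: [438.8, -324.3, 80.8]
tcp_rot: [180.0, -0.0, -0.2]
ft_force: [0.2, -0.4, -1.4]
finger_gap: 17.7
grip_force: 78.5
```

```bash
python3 -c "
from h import *
st=sense();print(st['tool_pos'],st['tcp_rot'],tool(st,(439,-324,11.5),0))
s=snapshot('top');f=s['frame'];np.savez('t3.npz',**s)
cv2.imwrite('pics/t3.png',cv2.resize(f[130:330,235:495],None,fx=3,fy=3,interpolation=2))"
```

```text
[ 438.82265798 -324.3492397    80.82057158] [ 1.79966373e+02 -4.62093040e-02 -1.71222466e-01] (array([ 0.0006, -0.0012,  0.2311]), np.float64(-0.0015))
```

View pics/t3.png

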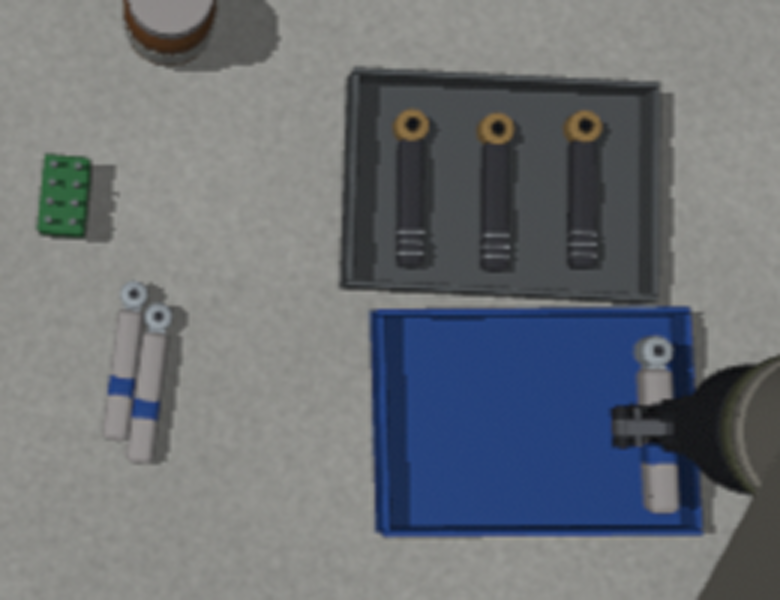

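The top view shows three wrenches flat in the grey tray and a handpiece held over the blue tray. One handpiece was knocked against its neighbour: their heads are at crop (133,293) and (158,317), and their tails at (117,437) and (140,460). I'll place this one, then separate those two.

Request:
apply_moves:
  series: "0 0 0.09 0 1;0 0 0.09 0 1;0 0 0.04 0 1;0 0 0.011 0 1;0 0 0 0 1"

```text
time: 22.78
tool_pos: [438.4, -323.1, 11.2]
tcp_rot: [-179.9, 0.1, -0.0]
ft_force: [0.2, -0.3, -1.3]
finger_gap: 18.0
grip_force: 82.2
```

Request:
apply_moves:
  series: "0 0 0 0 1;0 0 0 0 1"

```text
time: 22.95
tool_pos: [439.0, -323.9, 11.2]
tcp_rot: [180.0, -0.0, 0.0]
ft_force: [-0.2, -0.6, 0.1]
finger_gap: 17.6
grip_force: 82.2
```

Request:
apply_moves:
  series: "0 0 0 0 0.1;0 0 0 0 0.1;0 0 0 0 0.1;0 0 -0.08 0 0.1;0 0 -0.1 0 0.1"

```text
time: 23.37
tool_pos: [436.4, -322.1, 62.3]
tcp_rot: [-179.8, 0.3, 0.0]
ft_force: [-0.6, -1.0, -0.4]
finger_gap: 38.4
grip_force: 0.0
```

Request:
apply_moves:
  series: "0 0 -0.12 0 0.1;0 -0.13 -0.05 0 0.1;0 -0.135 0 0 0.1;0 -0.135 0 0 0.1;0 -0.135 0 0 0.1"

```text
time: 23.78
tool_pos: [438.5, -162.5, 116.5]
tcp_rot: [180.0, -0.1, -0.0]
ft_force: [0.5, 0.4, 0.2]
finger_gap: 38.2
grip_force: 0.0
```

Request:
apply_moves:
  series: "0 -0.135 0 0 0.1;0 -0.135 0 0 0.1;0 -0.135 0 0 0.1;0 -0.12 0 0.04 0.1;0 -0.06 0 0.037 0.1"

```text
time: 24.2
tool_pos: [439.2, 15.3, 115.9]
tcp_rot: [-179.9, -0.0, -8.9]
ft_force: [0.3, 0.4, 0.4]
finger_gap: 38.4
grip_force: 0.0
```

Request:
apply_moves:
  series: "0 0 0 0 0.1;0 0 0 0 0.1"

```text
time: 24.37
tool_pos: [439.8, 12.5, 115.9]
tcp_rot: [180.0, -0.0, -8.6]
ft_force: [0.7, -0.5, 0.5]
finger_gap: 38.2
grip_force: 0.0
```

```bash
python3 - <<'E'
from h import *
st=sense();w=snapshot("wrist");print(st["tool_pos"],st["tcp_rot"]);np.savez("w4.npz",T=wristT(st,w),**w)
cv2.imwrite("pics/w4.png",w["frame"])
s=dict(np.load("t3.npz"));Z=world(s,20).astype(np.float32)
for x,y in((133,283),(116,440),(158,306),(139,463)):
    print(cv2.remap(Z,np.float32([[235+x/3]]),np.float32([[130+y/3]]),1)[0,0].round(1))
E
```

```text
[439.81774418  12.53840087 115.92597545] [ 1.79984582e+02 -2.54293412e-02 -8.56691213e+00]
[543.1  32.4  20. ]
[427.2  46.3  20. ]
[525.7  14.   20. ]
[410.2  29.5  20. ]
```

View pics/w4.png

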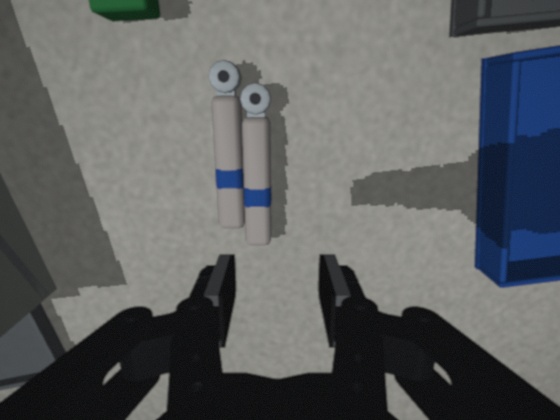

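The wrist view shows both handpieces parallel and touching. The right one's tail (258,243) sticks out about 17 mm past the other (231,226). I'll grip that tail stub and drag it aside.

```bash
python3 -c "
from h import *
st=sense();print(tool(st,(412,29.3,5),-7.6))
z=dict(np.load('w4.npz'));Z=world(z,20,z['T'])
for u,v in((258,243),(231,226),(255,85),(224,62)):print(Z[v,u].round(1))"
```

```text
(array([-0.1006, -0.0442,  0.3697]), np.float64(-0.0089))
[413.2  29.8  20. ]
[429.9  47.6  20. ]
[525.9  12.9  20. ]
[542.8  30.5  20. ]
```

Request:
apply_moves:
  series: "-0.05 -0.022 0.05 -0.008 0.1;-0.047 -0.022 0.08 0 0.1;0 0 0.09 0 0.1;0 0 0.05 0 0.1;0 0 0 0 0.1"

```text
time: 24.83
tool_pos: [409.7, 28.0, 31.3]
tcp_rot: [180.0, 0.4, -7.9]
ft_force: [-0.3, -0.4, -0.4]
finger_gap: 38.5
grip_force: 0.0
```

Request:
apply_moves:
  series: "0 0 0 0 0.1;0 0 0 0 0.1"

```text
time: 25.0
tool_pos: [413.9, 28.2, 35.9]
tcp_rot: [180.0, -0.1, -7.9]
ft_force: [-0.3, 0.1, 0.5]
finger_gap: 38.6
grip_force: 0.0
```

```bash
python3 -c "
from h import *
st=sense();print(st['tool_pos'],tool(st,(413,29.3,5),-7.6))"
```

```text
[413.90499848  28.20604349  35.93406923] (array([-0.0035, -0.0032,  0.1031]), np.float64(-0.0027))
```

Request:
apply_moves:
  series: "-0.003 -0.003 0.05 0 0.1;0 0 0.04 0 0.1;0 0 0.012 0 0.1;0 0 0 0 0.1;0 0 0 0 1"

```text
time: 25.42
tool_pos: [413.2, 29.7, 5.4]
tcp_rot: [-180.0, -0.1, -7.9]
ft_force: [-0.6, 0.1, 0.0]
finger_gap: 27.3
grip_force: 0.0
```

Request:
apply_moves:
  series: "0 0 0 0 1;0 0 0 0 1;0 0 0 0 1"

```text
time: 25.67
tool_pos: [413.2, 29.9, 5.6]
tcp_rot: [180.0, -0.1, -7.9]
ft_force: [-2.4, 0.6, 7.6]
finger_gap: 17.6
grip_force: 78.6
```

Request:
apply_moves:
  series: "0 0.03 -0.002 0 1;0 0.04 0 0 1;0 0.04 0 0 1;0 0.04 0 0 1;0 0.04 0 0 1"

```text
time: 26.08
tool_pos: [405.0, -27.2, 5.6]
tcp_rot: [-180.0, -0.1, -7.8]
ft_force: [-0.4, 1.9, 3.0]
finger_gap: 17.9
grip_force: 78.7
```

Request:
apply_moves:
  series: "0 0 0.002 0 1;0 0 0 0 1;0 0 0 0 0.1;0 0 0 0 0.1;0 0 0 0 0.1"

```text
time: 26.5
tool_pos: [404.4, -26.4, 4.2]
tcp_rot: [-180.0, -0.0, -7.9]
ft_force: [0.9, -0.3, -0.4]
finger_gap: 38.7
grip_force: 0.0
```

Request:
apply_moves:
  series: "0 0 -0.08 0 0.1;0 0 -0.12 0 0.1;0 0 -0.1 0 -0.2;0 0 -0.05 0 -0.2;0 0 0 0 -0.2"

```text
time: 26.92
tool_pos: [407.2, -26.8, 113.5]
tcp_rot: [180.0, -0.4, -7.8]
ft_force: [-0.5, 0.0, 1.0]
finger_gap: 51.2
grip_force: 0.0
```

Request:
apply_moves:
  series: "0 0 0 0 -0.2;0 0 0 0 -0.2"

```text
time: 27.08
tool_pos: [403.6, -26.1, 108.0]
tcp_rot: [-180.0, 0.1, -7.8]
ft_force: [-0.2, 1.1, -0.3]
finger_gap: 51.0
grip_force: 0.0
```

```bash
python3 - <<'E'
from h import *
st=sense();s=snapshot("wrist");print(st["tool_pos"],st["tcp_rot"])
print("wrist");parts(s,world(s,T=wristT(st,s)),v1=400,lo=8,hi=28,amin=1000)
s=snapshot("top");print("top");parts(s,world(s),235,345,140,310)
E
```

```text
[403.57536728 -26.11433509 107.96149655] [-1.79991894e+02  8.84463082e-02 -7.84217524e+00]
wrist
[156.  91.] mid 489.4 41.9 size 21 116 rect 78.0 pca -11.7 z 19.3
[443. 121.] mid 438.2 -145.6 size 3 164 rect 89.5 pca -0.3 z 18.7
[279. 120.] mid 460.8 -36.6 size 20 119 rect 82.2 pca -7.7 z 19.6
[509. 235.] mid 360.4 -193.6 size 80 2 rect 89.6 pca 89.7 z 18.4
top
[291. 147.] mid 722.8 4.3 size 64 20 rect 86.5 pca 88.3 z 29.4
[256. 195.] mid 610.3 83.8 size 36 60 rect 83.9 pca -5.7 z 27.9
[276. 248.] mid 491.4 41.4 size 20 118 rect 78.3 pca -11.9 z 19.5
[312. 253.] mid 480.0 -39.6 size 20 82 rect 82.6 pca -7.6 z 19.5
```

Request:
apply_moves:
  series: "0.1 0.005 0 0 -0.2;0.095 0.005 0.04 0 -0.2;0 0 0.1 0 -0.2;0 0 0.1 0 -0.2;0 0 0.07 0 -0.2"

```text
time: 27.6
tool_pos: [459.7, -36.9, 12.2]
tcp_rot: [-180.0, 0.3, -7.9]
ft_force: [0.1, -0.0, -0.7]
finger_gap: 51.4
grip_force: 0.0
```

Request:
apply_moves:
  series: "0 0 0.03 0 -0.2;0 0 0 0 -0.2;0 0 0 0 -0.2;0 0 0 0 -0.2"

```text
time: 27.93
tool_pos: [462.9, -37.5, 8.4]
tcp_rot: [180.0, -0.1, -7.9]
ft_force: [1.1, 0.2, 0.1]
finger_gap: 51.1
grip_force: 0.0
```

Request:
apply_moves:
  series: "0 0 0.011 0 -0.2;0 0 0 0 1;0 0 0 0 1;0 0 0 0 1;0 0 0 0 1"

```text
time: 28.35
tool_pos: [462.6, -37.4, 4.9]
tcp_rot: [-180.0, -0.1, -7.9]
ft_force: [-1.2, 0.3, 5.5]
finger_gap: 17.9
grip_force: 79.0
```

Request:
apply_moves:
  series: "0 0 -0.05 0 1;0 0 -0.1 0 1;0 0 -0.1 0 1;0 0.1 0 0 1;0.01 0.13 0 0 1"

```text
time: 28.77
tool_pos: [457.4, -105.5, 81.7]
tcp_rot: [180.0, -0.3, -7.6]
ft_force: [0.7, -0.3, -1.6]
finger_gap: 18.0
grip_force: 78.5
```

Request:
apply_moves:
  series: "0.01 0.13 0 0 1;0.01 0.13 0 0 1;0 0.13 0 0 1;0 0.1 0 0 1;0 0.025 0 -0.034 1"

```text
time: 29.18
tool_pos: [439.5, -264.5, 79.5]
tcp_rot: [179.9, -0.0, -4.2]
ft_force: [0.3, 0.2, -0.4]
finger_gap: 17.8
grip_force: 78.5
```

Request:
apply_moves:
  series: "0 0 0 -0.034 1;0 0 0 0 1;0 0 0 0 1"

```text
time: 29.43
tool_pos: [440.0, -259.9, 78.8]
tcp_rot: [-180.0, 0.0, -0.2]
ft_force: [-0.4, 0.2, -2.0]
finger_gap: 18.2
grip_force: 78.5
```

```bash
python3 -c "
from h import *
st=sense();print(st['tool_pos'],st['tcp_rot'],tool(st,(439,-259.5,11.5),0))"
```

```text
[ 440.01510818 -259.90832724   78.7704435 ] [-1.79982757e+02  1.17978932e-02 -2.07150194e-01] (array([-0.0034, -0.0013,  0.2242]), np.float64(-0.0018))
```

Request:
apply_moves:
  series: "0 0 0.09 0 1;0 0 0.09 0 1;0 0 0.035 0 1;0 0 0.01 0 1;0 0 0 0 1"

```text
time: 29.85
tool_pos: [439.5, -258.8, 10.8]
tcp_rot: [-179.9, 0.1, -0.1]
ft_force: [0.2, 0.4, -1.4]
finger_gap: 18.2
grip_force: 78.5
```

Request:
apply_moves:
  series: "0 0 0 0 1;0 0 0 0 1"

```text
time: 30.02
tool_pos: [440.7, -259.9, 11.9]
tcp_rot: [180.0, -0.0, -0.1]
ft_force: [0.2, 0.7, -1.7]
finger_gap: 17.9
grip_force: 78.5
```

Request:
apply_moves:
  series: "0 0 0 0 0.1;0 0 0 0 0.1;0 0 0 0 0.1;0 0 -0.08 0 0.1;0 0 -0.1 0 0.1"

```text
time: 30.43
tool_pos: [438.0, -258.4, 63.2]
tcp_rot: [-179.8, 0.3, -0.1]
ft_force: [0.3, -0.1, 0.7]
finger_gap: 38.8
grip_force: 0.0
```

Request:
apply_moves:
  series: "0 0 -0.08 0 0.1;0.02 -0.12 0 0 0.1;0.02 -0.13 0 0 0.1;0.02 -0.13 0 0 -0.2;0.02 -0.13 0 0 -0.2"

```text
time: 30.85
tool_pos: [464.6, -105.8, 90.0]
tcp_rot: [180.0, -0.1, -0.2]
ft_force: [0.4, 0.5, -0.4]
finger_gap: 51.1
grip_force: 0.0
```

Request:
apply_moves:
  series: "0.03 -0.13 0 0 -0.2;0.03 -0.13 0 0 -0.2;0.03 -0.13 0 0 -0.2;0 -0.103 0 0.052 -0.2;0 0 0 0.051 -0.2"

```text
time: 31.27
tool_pos: [491.7, 46.0, 89.7]
tcp_rot: [-179.9, -0.0, -11.9]
ft_force: [0.2, -0.5, -0.0]
finger_gap: 51.4
grip_force: 0.0
```

Request:
apply_moves:
  series: "0 0 0 0 -0.2;0 0 0 0 -0.2"

```text
time: 31.43
tool_pos: [491.6, 41.0, 89.5]
tcp_rot: [180.0, -0.0, -11.6]
ft_force: [-0.3, -0.8, 0.3]
finger_gap: 51.4
grip_force: 0.0
```

```bash
python3 - <<'E'
from h import *
st=sense();s=snapshot("wrist");print(st["tool_pos"],st["tcp_rot"])
print("wrist");parts(s,world(s,T=wristT(st,s)),v1=380,lo=8,hi=28,amin=1000)
st=sense();print(tool(st,(490,41.6,5),-11.8))
E
```

```text
[491.62668273  40.9607423   89.48665415] [ 1.79984063e+02 -1.79896985e-02 -1.16403410e+01]
wrist
[163.  50.] mid 605.4 84.7 size 36 52 rect 84.3 pca -4.7 z 27.2
[531.  46.] mid 563.8 -125.1 size 4 51 rect 86.6 pca -3.5 z 18.5
[553. 238.] mid 438.6 -145.5 size 4 165 rect 89.3 pca -0.3 z 13.9
[274. 212.] mid 491.7 41.8 size 20 118 rect 78.0 pca -11.8 z 19.6
[ 32. 281.] mid 479.3 219.7 size 103 4 rect 5.0 pca 4.9 z 17.6
(array([-0.0061, -0.0029,  0.2814]), np.float64(0.001))
```

Request:
apply_moves:
  series: "0 -0.002 0.09 0 -0.2;0 0 0.1 0 -0.2;0 0 0.07 0 -0.2;0 0 0.021 0 -0.2;0 0 0 0 -0.2"

```text
time: 31.9
tool_pos: [489.7, 40.4, 3.1]
tcp_rot: [179.9, 0.2, -11.9]
ft_force: [-0.5, -0.2, -0.2]
finger_gap: 51.3
grip_force: 0.0
```

Request:
apply_moves:
  series: "0 0 0 0 1;0 0 0 0 1;0 0 0 0 1;0 0 0 0 1;0 0 -0.05 0 1"

```text
time: 32.32
tool_pos: [490.7, 41.4, 19.3]
tcp_rot: [180.0, 0.1, -11.9]
ft_force: [-0.1, 0.4, -1.4]
finger_gap: 17.8
grip_force: 78.4
```

Request:
apply_moves:
  series: "0 0 -0.1 0 1;0 0 -0.1 0 1;0 0.1 0 0 1;-0.005 0.13 0 0 1;-0.005 0.13 0 0 1"

```text
time: 32.73
tool_pos: [467.8, -64.5, 82.5]
tcp_rot: [180.0, -0.3, -11.7]
ft_force: [0.4, -0.7, -2.4]
finger_gap: 17.9
grip_force: 78.5
```

Request:
apply_moves:
  series: "0 0.13 0 0 1;0 0.13 0 0 1;0 0.12 0 0 1;0 0.067 0 -0.051 1;0 0 0 -0.051 1"

```text
time: 33.15
tool_pos: [438.9, -199.3, 81.9]
tcp_rot: [179.8, -0.1, -0.1]
ft_force: [-0.1, 0.2, -1.2]
finger_gap: 18.0
grip_force: 78.6
```

Request:
apply_moves:
  series: "0 0 0 0 1;0 0 0 0 1"

```text
time: 33.32
tool_pos: [439.3, -195.2, 81.0]
tcp_rot: [180.0, -0.1, -0.4]
ft_force: [0.3, 0.5, -1.7]
finger_gap: 17.5
grip_force: 78.6
```

```bash
python3 -c "
from h import *
st=sense();print(st['tool_pos'],st['tcp_rot'],tool(st,(439,-195,11.5),0))"
```

```text
[ 439.3375903  -195.19001655   80.96106385] [ 1.79971222e+02 -7.61455862e-02 -3.88846936e-01] (array([-0.0011, -0.0006,  0.2315]), np.float64(-0.0034))
```

Next I lower, release, rise and move clear.

Request:
apply_moves:
  series: "0 0 0.09 0 1;0 0 0.09 0 1;0 0 0.04 0 1;0 0 0.012 0 1;0 0 0 0 1"

```text
time: 33.73
tool_pos: [439.0, -193.7, 11.1]
tcp_rot: [-180.0, 0.1, -0.3]
ft_force: [0.1, -0.8, -2.2]
finger_gap: 17.8
grip_force: 82.4
```

Request:
apply_moves:
  series: "0 0 0 0 1;0 0 0 0 1"

```text
time: 33.9
tool_pos: [439.5, -193.9, 11.0]
tcp_rot: [-180.0, -0.0, -0.2]
ft_force: [-1.7, 4.0, 4.4]
finger_gap: 17.5
grip_force: 83.0
```

Request:
apply_moves:
  series: "0 0 0 0 0.1;0 0 0 0 0.1;0 0 0 0 0.1;0 0 -0.08 0 0.1;0 0 -0.1 0 0.1"

```text
time: 34.32
tool_pos: [436.5, -193.5, 62.2]
tcp_rot: [-179.8, 0.3, -0.2]
ft_force: [0.3, -0.7, 0.1]
finger_gap: 38.7
grip_force: 0.0
```

Request:
apply_moves:
  series: "0 0 -0.12 0 0.1;0 -0.12 -0.05 0 0.1;0 -0.13 -0.05 0 0.1;0 -0.13 0 0 0.1;0 -0.13 0 0 0.1"

```text
time: 34.73
tool_pos: [440.3, -41.0, 132.2]
tcp_rot: [180.0, -0.2, -0.3]
ft_force: [0.1, 0.4, -0.2]
finger_gap: 38.7
grip_force: 0.0
```

Request:
apply_moves:
  series: "0 -0.13 0 0 0.1;0 -0.1 0 0 0.1;0 0 0 0 0.1;0 0 0 0 0.1;0 0 0 0 0.1"

```text
time: 35.15
tool_pos: [439.7, 26.8, 130.4]
tcp_rot: [180.0, -0.0, -0.1]
ft_force: [0.4, -0.1, 0.4]
finger_gap: 38.7
grip_force: 0.0
```

```bash
python3 - <<'E'
from h import *
s=snapshot("top");cv2.imwrite("pics/t5.png",s["frame"]);P=world(s)
parts(s,P,350,470,150,310,lo=14,hi=29)
parts(s,P,235,345,110,310)
E
```

```text
[427. 177.] mid 663.7 -284.0 size 266 125 rect 51.4 pca 57.3 z 21.4
[372. 192.] mid 614.0 -176.2 size 23 119 rect 86.3 pca -2.6 z 22.7
[429. 193.] mid 610.4 -305.2 size 23 119 rect 84.8 pca -3.4 z 22.5
[400. 193.] mid 609.6 -240.0 size 24 117 rect 85.5 pca -3.2 z 22.4
[361. 272.] mid 440.5 -146.1 size 2 161 rect 89.3 pca -0.4 z 21.6
[462. 272.] mid 437.1 -371.0 size 12 154 rect 85.9 pca -0.6 z 21.3
[412. 270.] mid 439.6 -260.9 size 116 20 rect 0.2 pca -0.3 z 24.2
[441. 271.] mid 437.8 -324.8 size 21 118 rect 89.5 pca -0.2 z 24.2
[383. 271.] mid 437.1 -195.6 size 21 118 rect 89.7 pca -0.3 z 24.3
[290. 146.] mid 726.6 5.2 size 68 28 rect 83.5 pca 84.2 z 30.3
[256. 195.] mid 610.3 83.7 size 36 60 rect 83.9 pca -6.2 z 27.9
```

View pics/t5.png

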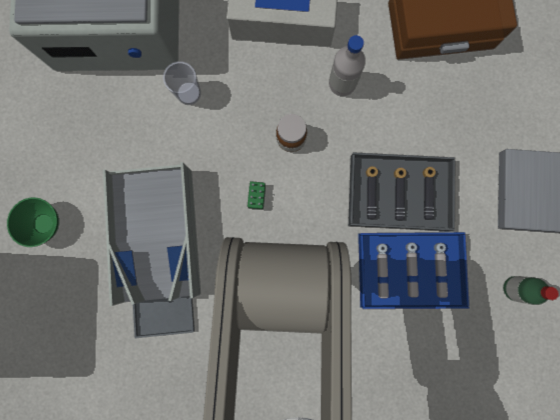

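All six lie flat: wrenches in the grey tray (u 372, 400 and 430, v≈193) and handpieces in the blue tray (u 383, 412 and 441, v≈271). The jar at (291,132), the bur block at (257,195) and the empty chute are unchanged.

```bash
python3 -c "
from bench import *
print(hand_in())"
```

```text
the job is handed in; nothing more can be done
None
```

I handed the job in at about 35 s: the jammed wrench was pushed free and lifted out, all three wrenches lie flat in the grey tray and all three handpieces in the blue tray, and the bur block and jar were not moved.

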